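Clip the battery box shut, corner to opposite corner

ROBOT

A 6-joint arm with a two-finger parallel gripper is mounted at the origin on the work surface. World frame = base frame: x ahead of the robot, y to its left, z up, the work surface at z = 0. Lengths are in m, angles in rad, forces in N, time in s.
With the tool pointing down it reaches from about 0.3 to 0.875 m from the base axis. Payload 6.4 kg.
Tool frame: the origin (TCP) lies on the centre line of the jaws, within the pads' length; the fingertips stand 25 mm ahead of it and the grasp point (between the pads) lies 6 mm ahead of it; z points along the fingers, y is the line along which they close (so a half turn about z gives the same grasp; the last joint's range is limited). The gripper opens to 85 mm and grips with 20 to 120 N. Pads are 22 mm wide; open, the fingers measure 114 mm over their backs; the gripper's body (76 mm by 85 mm) begins 54 mm behind the grasp point. The pads swing forward as they close: fully open they stand 13 mm farther back than shut.
Start: joints at [-1.509, 0.181, 1.607, -0, 1.354, -0.206], TCP at [0.152, -0.555, 0.256] pointing down, gripper open.
Joint ranges: [-2.99, 2.99], [-0.89, 2.07], [0.3, 2.58], [-1.14, 4.28], [0, 2.63], [-3.12, 3.12]. Speed limits (rad/s): [2.57, 2.57, 3.01, 3.14, 3.14, 3.14].

INTERFACE

Orientations are given as a unit quaternion [w, x, y, z].
In Python, from station import * gives the robot as it stands.
- The arm moves only by the tool step_arm, never from a script. Its argument "targets" is a list of rows, each a list of 7 numbers: the shift along the world's x, y, z in units of 0.15 m (1.0 is 0.15 m), then the turn, a rotation vector about the world's x, y, z in units of 0.5 rad (1.0 is 0.5 rad), then the closure, from 0 (fully open) to 1 (shut). A call has 1 to 8 rows; each row shifts and turns the commanded pose from where the row before left it; what a row does not reach is not made up. A row lasts 1/12 s, in which the tool goes at most 41.7 mm and 7.16 degrees, less where a joint would pass 70% of its speed; a pose out of reach is approached as far as the arm can. A call with a number of a shift or a turn outside -1 to 1 is refused whole. A call with a gripper value outside its range is refused whole. The fingers move at their own pace and stop on an object; "grip_force" is the grip in N (left out, the last holds). Time passes only in rows, so rows that do not move let the fingers close. It gives the time, the measured TCP pose, the force, the opening and the grip force at its end, in the units of the state.
- read_state(): the state, without advancing time (a new reading comes with each control period).
- grab_frame(name): name is "scene" or "top"; returns the picture (400x640x3 uint8, blue, green, red); there is no depth.
- camera_params(name): a dict with "fx", "fy", "cx", "cy" (pixels), "rvec" (rotation vector, rad) and "tvec" (3), from world to camera coordinates, as OpenCV has them. Camera axes: x right, y down, z forward; pixel columns grow to the right and rows downward; lengths in m; the calibration is good to about 2 mm. A picture is of the moment at which its call begins. camera_params takes no time and is no camera call.
- job_done(): hands the job in; it is judged then, once.
The state is a dict: "t": time; "joint_pos": joint angles; "qvel": joint speeds; "tau": joint torques, N m; "eef_pos": TCP position; "orientation": TCP orientation; "contact_force": force on the tool from outside, world axes, zero at the start; "wrist_torque": the same for the moment, N m; "gripper_width": finger opening in m; "finger_force": force on a finger pad.
Only numpy, scipy, OpenCV 4.12 (cv2) and the standard library are available. Lean on these libraries where they do the work, as an engineer would, in place of code of your own. Each camera call takes 0.05 s, during which the arm holds its last target. There are 200 camera calls.

TASK

The lid is already on the grey battery box on the bench, but its four clips are still up. Snap the red clip down first, then the blue clip at the diagonally opposite corner, and only then the other two blue clips in either order, so that all four lie fully down, flat over the rim and the lid is drawn down evenly.

Things in the scene. Friction and masses are not known exactly. Their poses are not given: they have to be found in the camera images.
- red_clip_pad (a point): The red clip, 55 x 34 x 6 mm, hinged on the box's outer wall, folding inward and down over the rim. Point: on its upper face, mid-width, 38 mm from the hinge axis, 17 mm from the free end; x runs hinge to free end, z is square to the face. Up (start): z leans 0.5 to 0.75 rad from vertical, point 124 to 132 mm over the bench. Home: flat, z vertical, point at 106 mm, 5 to 10 mm further inward over the lid.
- blue_across_pad (a point): The blue clip diagonally opposite the red (farthest from it); size, point, axes as the red. All four clips behave alike: a stiff hinge (0.04 Nm) that stays where it is left, so a clip must be pushed all the way down. Push straight down (about 1 to 2 N) where the point is at the start until the clip stops flat on the rim, its upper face there 106 mm above the bench.
- blue_short_pad (a point): The blue clip facing the red one across the lid, at the same end of the box; size, point, axes as the red. The box: grey plastic, black lid, 206 x 162 mm, 100 mm high, fixed to the bench at any yaw. Two clips on each long side, 130 mm apart between centres; hinge lines 172 mm apart across the box.
- blue_long_pad (a point): The blue clip beside the red one, on the same long side of the box. Same size, point, axes and behaviour as the red clip.

How it is judged:
On the way, in this order (a step that is already met when the one before it is completed fails the run):
1. the red clip is home while the three blue clips are still up (angle between red_clip_pad's own z axis and vertical below 0.17 rad and angle between each of blue_across_pad, blue_short_pad, blue_long_pad's own z axis and vertical above 0.35 rad), for 0.2 s.
2. the diagonally opposite blue clip is home too, the other two still up (angle between each of red_clip_pad, blue_across_pad's own z axis and vertical below 0.17 rad and angle between each of blue_short_pad, blue_long_pad's own z axis and vertical above 0.35 rad), for 0.2 s.
At the end, for the whole second after the job is handed in: all four clips lie home over the rim, each within 0.17 rad (10 degrees) of flat (angle between each of red_clip_pad, blue_across_pad, blue_short_pad, blue_long_pad's own z axis and vertical below 0.17 rad); the robot touches nothing.
It also fails if it takes over 42 s, if anything falls off the work surface, if the arm or the gripper's body presses on something with over 40 N, if the wrist force passes 120 N, or if a joint passes its speed limit or range.

## Working session

There is one attempt and no reset: what is moved stays moved. The work goes in short steps, Python scripts to look and compute and a tool call to move; the robot and the scene stay as the last step left them, time stands still between calls to the robot, and variables do not carry over. Pictures are saved under pics/ and viewed, at most 10 in all, crops included, and the job is handed in when it is done.

Besides the shell and the picture viewer there is one more tool, called after "Call:" as name(argument=value, ...) on one line, values as JSON. step_arm: Moves the arm, as the interface text tells. Its arguments: {"type":"object","properties":{"targets":{"type":"array"},"grip_force":{"type":"number"}},"required":["targets"]}

```bash
mkdir -p pics
python3 - <<'E'
from station import *
import cv2
for n in("scene","top"):
    cv2.imwrite(f"pics/{n}0.png",grab_frame(n)); print(camera_params(n))
print(read_state())
E
```

```text
{'fx': 419.0730582914291, 'fy': 419.0730582914291, 'cx': 327.34977989862756, 'cy': 194.91218299964137, 'rvec': array([ 1.59858717,  1.7218274 , -0.85754372]), 'tvec': array([-0.01407315, -0.20036901,  1.20888954])}
{'fx': 402.9456484628301, 'fy': 402.9456484628301, 'cx': 322.7493204151792, 'cy': 197.49562248393602, 'rvec': array([ 2.16165575, -2.1381707 ,  0.11397885]), 'tvec': array([0.04295615, 0.60498347, 0.70794075])}
{'t': 0.1, 'joint_pos': array([-1.50924615e+00,  1.81497442e-01,  1.60791995e+00,  1.82580580e-05,
        1.35379748e+00, -2.06292103e-01]), 'qvel': array([-0.00058401, -0.00100705, -0.00219723,  0.00122076,  0.00015191,
       -0.00074125]), 'tau': array([-2.51761918e-05, -4.45880270e+01, -3.52239311e+01, -2.61571586e-04,
        4.22085926e-03, -1.81773265e-05]), 'eef_pos': array([ 0.15217179, -0.55401831,  0.25545118]), 'orientation': array([-8.08343309e-04,  9.91045896e-01,  1.33519190e-01,  6.75396625e-05]), 'contact_force': array([-0.39329224,  0.35917497,  0.33945798]), 'wrist_torque': array([ 0.02250934,  0.10043385, -0.01001946]), 'finger_force': 0.0, 'gripper_width': 0.08542945283571385}
```

View pics/scene0.png

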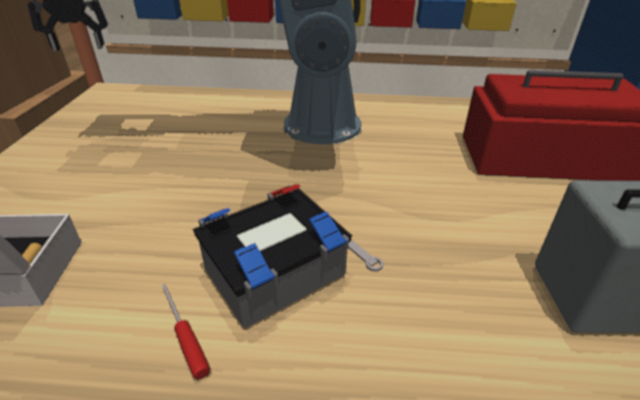

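View pics/top0.png

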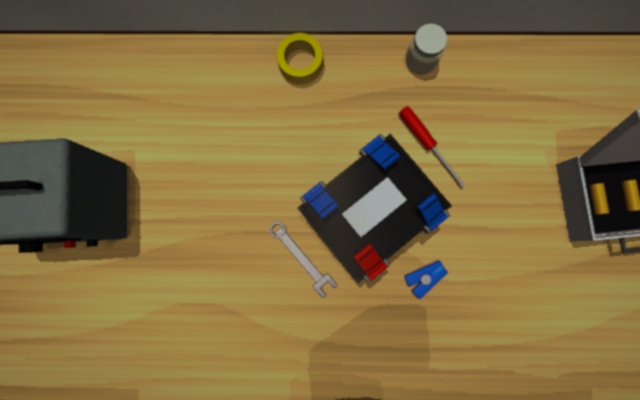

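The scene view shows the box with red at (285,191) and blues at (215,215), (253,265) and (328,231). In the top view red is at (370,262) and the blues at (431,211), (380,153) and (320,201). The long box edge runs from (300,207) to (390,135). Relative to red, top (431,211) is therefore "long", (320,201) "short" and (380,153) "across".

```bash
cat > h.py <<'E'
import cv2,numpy as np
from station import *
def cam(n):
    p=camera_params(n);R=cv2.Rodrigues(np.array(p['rvec']))[0];t=np.array(p['tvec']).reshape(3)
    return np.array([[p['fx'],0,p['cx']],[0,p['fy'],p['cy']],[0,0,1]]),R,t
def proj(n,X):
    K,R,t=cam(n);q=K@(R@X+t);return q[:2]/q[2]
def onplane(n,uv,z):
    K,R,t=cam(n);d=R.T@np.linalg.inv(K)@np.array([*uv,1.]);c=-R.T@t
    return c+d*(z-c[2])/d[2]
def tri(a,b):
    P=[cam(n)[0]@np.c_[cam(n)[1],cam(n)[2]] for n in("top","scene")]
    X=cv2.triangulatePoints(*P,np.array(a,float).reshape(2,1),np.array(b,float).reshape(2,1))
    return X[:3,0]/X[3,0]
def blob(im,red,near):
    h=cv2.cvtColor(im,cv2.COLOR_BGR2HSV);H,S,V=cv2.split(h)
    m=((S>130)&(V>50)&(((H<6)|(H>172)) if red else ((H>100)&(H<130)))).astype(np.uint8)
    cs=cv2.findContours(m,cv2.RETR_EXTERNAL,cv2.CHAIN_APPROX_NONE)[0]
    cs=[c for c in cs if 30<cv2.contourArea(c)<2500]
    c=min(cs,key=lambda c:np.linalg.norm(c.reshape(-1,2).mean(0)-near))
    M=cv2.moments(c);return c,np.array([M['m10'],M['m01']])/M['m00']
TOP=dict(red=(370,262),across=(380,153),short=(320,201),long=(431,211))
SC=dict(red=(285,191),across=(253,265),short=(328,231),long=(215,215))
E
python3 - <<'E'
from h import *
np.set_printoptions(precision=3,suppress=True)
T=cv2.imread('pics/top0.png');S=cv2.imread('pics/scene0.png')
C={}
for k in TOP:
    c,a=blob(T,k=='red',TOP[k]);d,b=blob(S,k=='red',SC[k])
    C[k]=tri(a,b);box=cv2.boxPoints(cv2.minAreaRect(c));
    print(k,a,cv2.contourArea(c),b,cv2.contourArea(d),'X',C[k],'err',np.linalg.norm(proj('top',C[k])-a))
    print('  top rect on z=.125',[onplane('top',p,.125)[:2] for p in box]);print('  scene rect',cv2.boxPoints(cv2.minAreaRect(d)).tolist())
for a,b in(('red','long'),('short','across'),('red','short'),('long','across'),('red','across')):print(a,b,np.linalg.norm((C[a]-C[b])[:2]))
v=np.hstack([cv2.resize(T[120:300,285:465],(400,400),interpolation=2),cv2.resize(S[165:325,190:350],(400,400),interpolation=2)])
cv2.imwrite('pics/crop.png',v)
E
```

```text
red [369.522 260.943] 642.5 [285.879 189.882] 102.0 X [ 0.492 -0.029  0.119] err 0.20435065694582105
  top rect on z=.125 [array([0.5  , 0.001]), array([ 0.523, -0.028]), array([ 0.484, -0.058]), array([ 0.462, -0.029])]
  scene rect [[270.70001220703125, 192.09999084472656], [297.4000244140625, 183.1999969482422], [299.300048828125, 188.90000915527344], [272.60003662109375, 197.8000030517578]]
across [381.464 152.201] 598.5 [253.317 265.348] 954.5 X [ 0.673 -0.05   0.113] err 0.13737755189333328
  top rect on z=.125 [array([ 0.675, -0.016]), array([ 0.702, -0.04 ]), array([ 0.665, -0.08 ]), array([ 0.639, -0.056])]
  scene rect [[232.4000244140625, 250.80001831054688], [255.20001220703125, 239.39999389648438], [274.20001220703125, 277.3999938964844], [251.4000244140625, 288.8000183105469]]
short [320.396 200.951] 578.5 [326.954 230.631] 735.0 X [0.589 0.051 0.114] err 0.5064007744296964
  top rect on z=.125 [array([0.596, 0.081]), array([0.619, 0.055]), array([0.581, 0.023]), array([0.559, 0.049])]
  scene rect [[307.7660827636719, 218.90231323242188], [326.4267272949219, 207.92544555664062], [346.2724914550781, 241.66323852539062], [327.6118469238281, 252.64010620117188]]
long [431.917 210.882] 565.0 [215.776 214.976] 76.5 X [ 0.574 -0.131  0.121] err 0.5474218835213667
  top rect on z=.125 [array([ 0.587, -0.102]), array([ 0.605, -0.133]), array([ 0.56 , -0.157]), array([ 0.543, -0.125])]
  scene rect [[202.2413787841797, 218.10345458984375], [227.58619689941406, 207.96551513671875], [229.2413787841797, 212.10345458984375], [203.8965606689453, 222.24139404296875]]
red long 0.13084386031764703
short across 0.13105578262650486
red short 0.12583307308867978
long across 0.12765436091461577
red across 0.18188240918115303
```

View pics/crop.png

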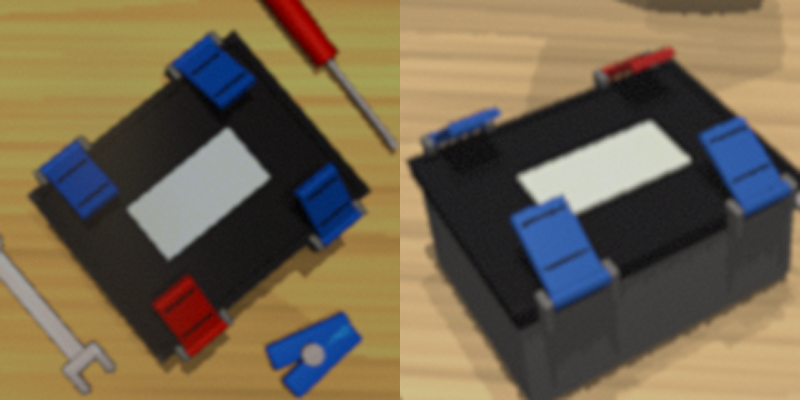

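The measured spacings agree with the text: 131 mm along (text 130) and about 127 mm across between clip centroids, as expected for raised clips. I'll shift each centroid 8.5 mm inward to get the push points. First I move over red with the fingers shut and yawed to line up with the box.

Call:
step_arm(targets=[[0.144,0.221,0,0,0,0.051,1],[0.144,0.221,0,0,0,0.051,1],[0.144,0.221,0,0,0,0.051,1],[0.144,0.221,0,0,0,0.051,1],[0.144,0.221,0,0,0,0.051,1],[0.144,0.221,0,0,0,0.051,1],[0.144,0.221,0,0,0,0.051,1],[0.144,0.221,0,0,0,0.051,1]])

```text
t: 0.77
eef_pos: [0.3254, -0.2874, 0.2561]
orientation: [-0.0, 0.972, 0.234, -0.0]
contact_force: [1.0, -2.0, 0.0]
gripper_width: 0.0
finger_force: 0.0
```

Call:
step_arm(targets=[[0.144,0.221,0,0,0,0.051,1],[0.144,0.221,0,0,0,0.051,1],[0.144,0.221,0,0,0,0.051,1],[0.144,0.221,0,0,0,0.051,1],[0.144,0.221,0,0,0,0.051,1],[0.144,0.221,0,0,0,0.051,1],[0.144,0.221,0,0,0,0.051,1],[0.144,0.221,0,0,0,0.051,1]])

```text
t: 1.43
eef_pos: [0.4983, -0.022, 0.2561]
orientation: [-0.0, 0.943, 0.332, -0.0]
contact_force: [0.8, -0.1, -0.6]
gripper_width: 0.0001
finger_force: 0.0
```

Call:
step_arm(targets=[[0,0,0,0,0,0,1],[0,0,0,0,0,0,1]])

```text
t: 1.6
eef_pos: [0.498, -0.0221, 0.2557]
orientation: [-0.0, 0.943, 0.334, -0.001]
contact_force: [-0.4, 0.3, -0.7]
gripper_width: 0.0001
finger_force: 0.0
```

Call:
step_arm(targets=[[0,-0.01,-0.15,0,0,0,1],[0,0,-0.15,0,0,0,1],[0,0,-0.15,0,0,0,1],[0,0,-0.15,0,0,0,1],[0,0,-0.05,0,0,0,1],[0,0,-0.05,0,0,0,1],[0,0,-0.05,0,0,0,1],[0,0,-0.05,0,0,0,1]])

```text
t: 2.27
eef_pos: [0.4987, -0.0263, 0.137]
orientation: [0.001, 0.944, 0.331, 0.001]
contact_force: [0.9, 1.0, 1.1]
gripper_width: -0.0001
finger_force: 0.6
```

Call:
step_arm(targets=[[0,0,-0.01,0,0,0,1],[0,0,-0.01,0,0,0,1],[0,0,0,0,0,0,1]])

```text
t: 2.52
eef_pos: [0.498, -0.0257, 0.1336]
orientation: [0.0, 0.943, 0.332, 0.0]
contact_force: [-0.5, -0.5, 0.1]
gripper_width: 0.0001
finger_force: 0.0
```

Run:
```python
from h import *
T=grab_frame("top");S=grab_frame("scene")
cv2.imwrite('pics/crop2.png',np.hstack([cv2.resize(T[120:300,285:465],(400,400),interpolation=2),cv2.resize(S[165:325,190:350],(400,400),interpolation=2)]))
```

```text
(no output)
```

View pics/crop2.png

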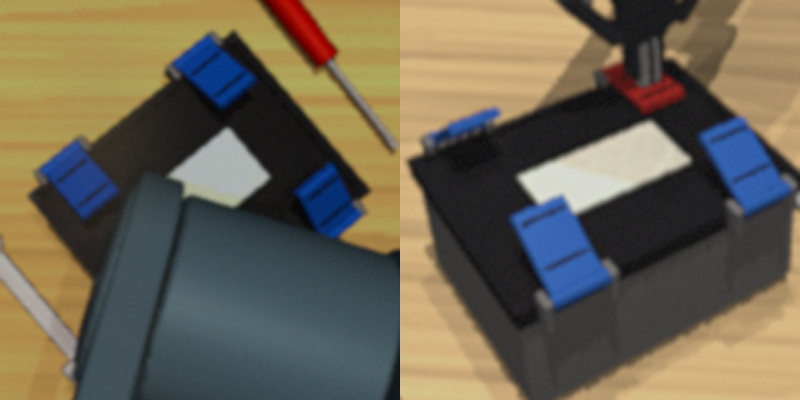

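The fingers are centred on the red clip (crop 645,85), which is nearly flat, and the other three are still up. I'll press the remaining 2–3 mm.

Call:
step_arm(targets=[[0,0,-0.01,0,0,0,1],[0,0,-0.007,0,0,0,1],[0,0,0,0,0,0,1]])

```text
t: 2.87
eef_pos: [0.4982, -0.0256, 0.131]
orientation: [0.0, 0.943, 0.332, 0.0]
contact_force: [2.1, 0.0, 0.4]
gripper_width: 0.0001
finger_force: 0.6
```

Call:
step_arm(targets=[[0,0,-0.005,0,0,0,1],[0,0,0,0,0,0,1]])

```text
t: 3.03
eef_pos: [0.4982, -0.0256, 0.1309]
orientation: [0.0, 0.943, 0.332, 0.0]
contact_force: [-1.9, 2.2, 7.0]
gripper_width: 0.0
finger_force: 3.6
```

Red has bottomed at 7 N. Next I lift and go to the across clip.

Call:
step_arm(targets=[[0,0,0.16,0,0,0,1],[0,0,0.16,0,0,0,1],[0,0,0.16,0,0,0,1],[0.225,-0.04,0,0,0,0,1],[0.225,-0.04,0,0,0,0,1],[0.225,-0.04,0,0,0,0,1],[0.225,-0.04,0,0,0,0,1],[0.225,-0.04,0,0,0,0,1]])

```text
t: 3.7
eef_pos: [0.6677, -0.0558, 0.2016]
orientation: [-0.0, 0.943, 0.332, -0.0]
contact_force: [0.2, -0.3, 0.1]
gripper_width: 0.0003
finger_force: 0.0
```

Run:
```python
from h import *
T=grab_frame("top");S=grab_frame("scene")
print(read_state()['eef_pos'])
cv2.imwrite('pics/crop3.png',np.hstack([cv2.resize(T[120:300,285:465],(400,400),interpolation=2),cv2.resize(S[165:325,190:350],(400,400),interpolation=2)]))
```

```text
[ 0.66957434 -0.05681288  0.19985142]
```

View pics/crop3.png

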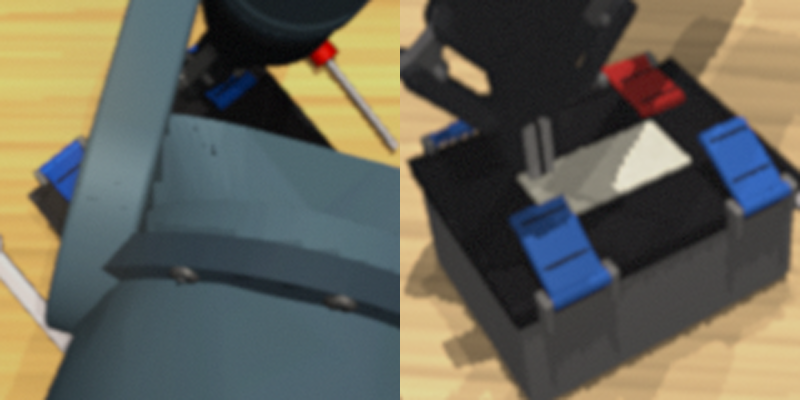

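Red lies flat (crop 645,85), the blues are still up, and the fingers hang above the across clip. Push it down.

Call:
step_arm(targets=[[0,0,-0.1,0,0,0,1],[0,0,-0.1,0,0,0,1],[0,0,-0.05,0,0,0,1],[0,0,-0.05,0,0,0,1],[0,0,-0.05,0,0,0,1],[0,0,-0.05,0,0,0,1],[0,0,-0.04,0,0,0,1],[0,0,0,0,0,0,1]])

```text
t: 4.47
eef_pos: [0.6659, -0.0555, 0.1348]
orientation: [-0.0, 0.943, 0.331, -0.001]
contact_force: [-0.3, 0.2, -0.2]
gripper_width: 0.0001
finger_force: 0.0
```

Call:
step_arm(targets=[[0,0,-0.01,0,0,0,1],[0,0,-0.01,0,0,0,1],[0,0,0,0,0,0,1],[0,0,0,0,0,0,1]])

```text
t: 4.8
eef_pos: [0.6667, -0.0556, 0.1333]
orientation: [0.0, 0.943, 0.332, 0.0]
contact_force: [0.6, -0.3, 0.5]
gripper_width: -0.0002
finger_force: 0.0
```

Call:
step_arm(targets=[[0,0,-0.01,0,0,0,1],[0,0,-0.01,0,0,0,1],[0,0,0,0,0,0,1]])

```text
t: 5.05
eef_pos: [0.6668, -0.0558, 0.131]
orientation: [0.0, 0.943, 0.332, 0.0]
contact_force: [-2.6, -0.6, 4.3]
gripper_width: 0.0003
finger_force: 2.5
```

Call:
step_arm(targets=[[0,0,-0.005,0,0,0,1],[0,0,0,0,0,0,1]])

```text
t: 5.22
eef_pos: [0.6669, -0.0558, 0.1309]
orientation: [0.0, 0.943, 0.332, 0.0]
contact_force: [-3.9, -0.8, 8.4]
gripper_width: -0.0
finger_force: 4.4
```

Across has bottomed too. Next is short.

Call:
step_arm(targets=[[0,0,0.16,0,0,0,1],[0,0,0.16,0,0,0,1],[0,0,0.16,0,0,0,1],[-0.141,0.169,0,0,0,0,1],[-0.141,0.169,0,0,0,0,1],[-0.141,0.169,0,0,0,0,1],[-0.141,0.169,0,0,0,0,1],[0,0,0,0,0,0,1]])

```text
t: 5.88
eef_pos: [0.5781, 0.0501, 0.2007]
orientation: [-0.002, 0.943, 0.333, -0.001]
contact_force: [0.9, -0.1, 0.3]
gripper_width: 0.0001
finger_force: 0.0
```

Call:
step_arm(targets=[[0,0,-0.1,0,0,0,1],[0,0,-0.1,0,0,0,1],[0,0,-0.05,0,0,0,1],[0,0,-0.05,0,0,0,1],[0,0,-0.05,0,0,0,1],[0,0,-0.05,0,0,0,1],[0,0,-0.04,0,0,0,1],[0,0,0,0,0,0,1]])

```text
t: 6.55
eef_pos: [0.5813, 0.0457, 0.1338]
orientation: [-0.0, 0.944, 0.331, -0.001]
contact_force: [-0.3, -0.3, 0.4]
gripper_width: -0.0004
finger_force: 0.0
```

Call:
step_arm(targets=[[0,0,-0.01,0,0,0,1],[0,0,-0.01,0,0,0,1],[0,0,-0.01,0,0,0,1],[0,0,0,0,0,0,1],[0,0,0,0,0,0,1]])

```text
t: 6.97
eef_pos: [0.5822, 0.0457, 0.1311]
orientation: [0.0, 0.943, 0.332, 0.0]
contact_force: [-0.1, -1.4, 0.9]
gripper_width: -0.0001
finger_force: 0.5
```

Call:
step_arm(targets=[[0,0,-0.006,0,0,0,1],[0,0,0,0,0,0,1],[0,0,0,0,0,0,1]])

```text
t: 7.22
eef_pos: [0.5822, 0.0457, 0.1309]
orientation: [0.0, 0.943, 0.332, 0.0]
contact_force: [-2.6, 0.1, 7.0]
gripper_width: -0.0002
finger_force: 3.3
```

Call:
step_arm(targets=[[0,0,0.16,0,0,0,1],[0,0,0.16,0,0,0,1],[0,0,0.16,0,0,0,1],[-0.002,-0.228,0,0,0,0,1],[-0.002,-0.228,0,0,0,0,1],[-0.002,-0.228,0,0,0,0,1],[-0.002,-0.228,0,0,0,0,1],[-0.002,-0.228,0,0,0,0,1]])

```text
t: 7.88
eef_pos: [0.5802, -0.1265, 0.202]
orientation: [0.0, 0.943, 0.332, 0.0]
contact_force: [0.4, 0.2, -0.4]
gripper_width: 0.0001
finger_force: 0.0
```

Call:
step_arm(targets=[[0,0,0,0,0,0,1],[0,0,-0.1,0,0,0,1],[0,0,-0.1,0,0,0,1],[0,0,-0.06,0,0,0,1],[0,0,-0.06,0,0,0,1],[0,0,-0.06,0,0,0,1],[0,0,-0.06,0,0,0,1],[0,0,0,0,0,0,1]])

```text
t: 8.55
eef_pos: [0.5796, -0.1246, 0.1339]
orientation: [-0.001, 0.943, 0.332, -0.001]
contact_force: [-0.9, -0.0, 0.2]
gripper_width: -0.0004
finger_force: 0.0
```

Call:
step_arm(targets=[[0,0,-0.01,0,0,0,1],[0,0,-0.01,0,0,0,1],[0,0,-0.01,0,0,0,1],[0,0,0,0,0,0,1],[0,0,0,0,0,0,1]])

```text
t: 8.97
eef_pos: [0.5806, -0.1253, 0.1316]
orientation: [0.0, 0.943, 0.332, 0.0]
contact_force: [-0.4, -0.1, 0.1]
gripper_width: 0.0002
finger_force: 0.0
```

Short bottomed at 7 N. Now I finish long, then retreat up and back towards the start side.

Call:
step_arm(targets=[[0,0,-0.006,0,0,0,1],[0,0,-0.004,0,0,0,1],[0,0,0,0,0,0,1],[0,0,0,0,0,0,1]])

```text
t: 9.3
eef_pos: [0.5807, -0.1254, 0.1309]
orientation: [0.0, 0.943, 0.332, 0.0]
contact_force: [-2.4, 1.4, 5.2]
gripper_width: 0.0002
finger_force: 3.2
```

Call:
step_arm(targets=[[0,0,0.2,0,0,0,1],[0,0,0.2,0,0,0,1],[0,0,0.2,0,0,0,1],[0,0,0.2,0,0,0,1],[-0.2,-0.15,0,0,0,0,1],[-0.2,-0.15,0,0,0,0,1],[-0.2,-0.15,0,0,0,0,1],[-0.2,-0.15,0,0,0,0,1]])

```text
t: 9.97
eef_pos: [0.4591, -0.2157, 0.2501]
orientation: [0.0, 0.943, 0.332, 0.0]
contact_force: [0.1, 0.6, -0.3]
gripper_width: -0.0002
finger_force: 0.0
```

Call:
step_arm(targets=[[-0.2,-0.2,0,0,0,0,1],[-0.2,-0.2,0,0,0,0,1],[-0.2,-0.2,0,0,0,0,1],[-0.2,-0.2,0,0,0,0,1],[0,-0.2,0,0,0,0,1],[0,0,0,0,0,0,1],[0,0,0,0,0,0,1]])

```text
t: 10.55
eef_pos: [0.3419, -0.3643, 0.2499]
orientation: [-0.0, 0.944, 0.33, 0.0]
contact_force: [-0.0, 0.5, -0.8]
gripper_width: -0.0
finger_force: 0.0
```

Run:
```python
from h import *
T=grab_frame("top");S=grab_frame("scene")
print(read_state()['t'],read_state()['contact_force'])
cv2.imwrite('pics/crop4.png',np.hstack([cv2.resize(T[120:300,285:465],(400,400),interpolation=2),cv2.resize(S[165:325,190:350],(400,400),interpolation=2)]))
for k in TOP:
    c,a=blob(T,k=='red',TOP[k]);d,b=blob(S,k=='red',SC[k]);print(k,tri(a,b).round(3))
```

```text
10.65 [0.18475845 0.30036959 0.25891265]
red [ 0.495 -0.026  0.101]
across [ 0.67  -0.051  0.102]
short [0.587 0.049 0.103]
long [ 0.578 -0.127  0.101]
```

View pics/crop4.png

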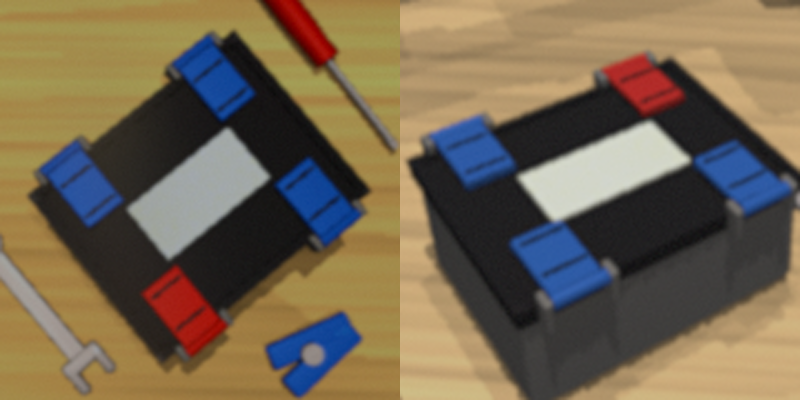

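All four clips lie flat (crop red 645,85; blues 470,150, 560,262 and 745,177), at equal measured heights of 101–103 mm, and the arm is clear of the box.

```bash
python3 -c "
from station import *
print(job_done())"
```

```text
the job is handed in; nothing more can be done
None
```

I pressed all four clips down flat in the required order (red, diagonal blue, then the other two), and handed the job in at about 10.7 s with the arm clear; no verdict was returned.

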